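# Press three heat sinks in the bonding jig

### The job

Get the three heat sinks home along their lanes so that they stand in one straight row against the jig's back stop. Then bring the press cover square over the row with the boss at the back, feel it onto the locating pin hidden below until it drops on, and press it down until the sprung bed is fully down on its stop. Finish while still holding the cover pressed down like this, and leave the other things on the bench where they are.

Things in the scene. Friction and masses are not known exactly. Their poses are not given: they have to be found in the camera images.
- jig: fixed bonding jig: aluminium base 124 (x) x 152 (y) x 8 mm, above it a grey sprung bed with three lanes. Origin on the white bench top (z = 0), x from the open front (robot side) to the back, y to the jig's left, z up. Bed top at z = 24 mm unpressed, x -56..+27, y -72..+72 mm. Lane centres y = +46, 0, -46 mm, lanes 43 mm wide; ribs between them 3 mm wide, 6 mm above the bed
- row (a point): place of the middle heat sink when home, on the bed's top (jig x = 0, y = 0, z = 24 mm; goes down with the bed). A straight back stop across all lanes, 12 mm above the bed, has its front face 20 mm behind this point; a heat sink touching it has its centre at jig x = 0
- pin_tip (a point): tip of the fixed steel locating pin that stands behind the back stop, at jig x = +44, y = 0, z = 57 mm. The pin is 10 mm in diameter, straight up to z = 52 mm, then a blunt cone, 5 mm across at the tip
- bed (a joint): travel of the sprung bed, 0 (up, as at the start) to 0.008 m (down on its stop). Springs are preloaded: with heat sinks and cover on it, it begins to yield at a push of 1 to 4 N and needs about 12 to 16 N to reach the stop
- cover: loose press cover, 0.17 to 0.33 kg, flat on the blue mat (top of mat z = 4.6 mm): aluminium plate 10 mm thick, x -38..+44, y -68..+68 mm, on it a black grip bar 16 (x) x 60 (y) mm, from z = 10 to 40 mm. Origin on the underside below the bar's middle, x towards the boss, z up. On the pin it lies at jig x = 12, y = 0, turned as the jig; underside at z = 46 mm on the row, 38 pressed
- bore (a point): mouth of the cover's blind bore, on the underside at cover x = +32, y = 0; 13 mm in diameter, 21 mm deep, open only below. The round boss above it, 24 mm wide, top 24.5 mm above the underside, shows where it is
- sink_left: finned dark heat sink, 40x40x22 mm high, loose in the left (jig +y) lane of the jig's bed, some 12 to 32 mm short of the back stop at the start. Origin at the centre of its underside
- sink_mid: finned dark heat sink, 40x40x22 mm high, loose in the middle lane of the jig's bed, some 12 to 32 mm short of the back stop at the start. Origin at the centre of its underside
- sink_right: finned dark heat sink, 40x40x22 mm high, loose in the right (jig -y) lane of the jig's bed, some 12 to 32 mm short of the back stop at the start. Origin at the centre of its underside
- flux_jar: bystander, to be left where it is: small white jar with a domed screw cap, 48 mm wide, 35 mm high
- film_tape: bystander, to be left where it is: roll of amber tape, 74 mm across, 15 mm high, lying flat
- tweezers: bystander, to be left where it is: black tweezers, 127 mm long, lying flat
- usb_stick: bystander, to be left where it is: memory stick, 18x54x8 mm
- cutters: bystander, to be left where it is: side cutters, 43x109x12 mm, lying flat
- battery: bystander, to be left where it is: block battery, 27x50x18 mm, lying flat

How it is judged:
By the outcome, as a careful person would: the job done as asked, in the order asked, and still so for the second after the job is handed in, while the arm keeps its last pose, push and grip.
It also fails if it takes over 53 s, if anything falls off the work surface, if the arm or the gripper's body presses on something with over 40 N, if the wrist force passes 120 N, or if a joint passes its speed limit or range.

### The arm

A 7-joint arm with a two-finger parallel gripper is mounted at the origin on a cart in front of the work surface, level with it; the furniture and walls round the work are solid. World frame = base frame: x ahead of the robot, y to its left, z up, the work surface at z = 0. Lengths are in m, angles in rad, forces in N, time in s.
With the tool pointing down it reaches from about 0.425 to 0.825 m from the base axis. Payload 3.6 kg.
Tool frame: the origin (TCP) lies where the fingers leave the gripper's body, on its centre line; the fingertips stand 73 mm ahead of it and the grasp point (between the pads) lies 54 mm ahead of it; z points along the fingers, y is the line along which they close (so a half turn about z gives the same grasp; the last joint's range is limited). The gripper opens to 85 mm and grips with 20 to 120 N. Pads are 22 mm wide; open, the fingers measure 114 mm over their backs; the gripper's body (76 mm by 85 mm) begins 54 mm behind the grasp point. The pads swing forward as they close: fully open they stand 13 mm farther back than shut.
Start: joints at [-1.282, 0.615, -0.013, 1.423, 0.008, 1.103, -0.04], TCP at [0.202, 0.618, 0.304] pointing down, gripper open.
Joint ranges: [-3.12, 3.12], [-0.3, 2.06], [-1.34, 1.32], [0.26, 2.42], [-1.36, 4.5], [0.01, 1.98], [-2.84, 2.84]. Speed limits (rad/s): [2.79, 2.79, 3.14, 3.14, 3.14, 3.14, 3.14].

### API

Orientations are given as a unit quaternion [x, y, z, w].
In Python, from station import arm, snapshot, camera_info, ticket gives the robot as it stands. Calls block until the motion is done:
- arm.movep(position, orientation): joint-space move of the TCP to a pose.
- arm.line_to(position, velocity=0.15, ori=None): straight line of the TCP; ori=None keeps the orientation; velocity is the mean speed in m/s.
- arm.move_j(angles): joint-space move.
- arm.move_gripper(opening, effort=None): opening from 0.0 (shut) to 1.0 (fully open); effort is the grip in N (None keeps the last); returns when the fingers have stopped.
- arm.pause(seconds).
- arm.ik(position, orientation): joint angles nearest the present ones, or None.
- snapshot(name): name is "scene" or "top"; returns the picture (384x512x3 uint8, blue, green, red); there is no depth.
- camera_info(name): a dict with "fx", "fy", "cx", "cy" (pixels), "R" (3x3) and "t" (3): a world point X has camera coordinates R X + t. Camera axes: x right, y down, z forward; pixel columns grow to the right and rows downward; lengths in m; the calibration is good to about 2 mm. A picture is of the moment at which its call begins. camera_info takes no time and is no camera call.
A pose or a line that the arm cannot do raises arm.MotionError and nothing moves.
- ticket.finish_job(): hands the job in; it is judged then, once.
Readings, each from a call of its own:
- arm.read_time(): time.
- arm.read_joint_positions(): joint angles.
- arm.read_dq(): joint speeds.
- arm.read_effort(): joint torques, N m.
- arm.read_tool_pos(): TCP position.
- arm.read_eef_rot(): TCP orientation.
- arm.read_ft_force(): force on the tool from outside, world axes, zero at the start.
- arm.read_wrist_torque(): the same for the moment, N m.
- arm.read_opening(): opening from 0.0 (shut) to 1.0 (fully open).
- arm.read_finger_force(): force on a finger pad.
Only numpy, scipy, OpenCV 4.12 (cv2) and the standard library are available. Lean on these libraries where they do the work, as an engineer would, in place of code of your own. Each camera call takes 0.05 s, during which the arm holds its last target. There are 200 camera calls.

## Working session

There is one attempt and no reset: what is moved stays moved. The work goes in short steps, each a Python script; the robot and the scene stay as the last script left them, time stands still between calls to the robot, and variables do not carry over. Pictures are saved under pics/ and viewed, at most 10 in all, crops included, and the job is handed in when it is done.

```bash
ls; mkdir -p pics; python3 - <<'E'
from station import arm,snapshot,camera_info
import cv2,numpy as np
for n in("scene","top"):
    cv2.imwrite(f"pics/{n}0.png",cv2.resize(snapshot(n),(800,600),interpolation=cv2.INTER_CUBIC))
    c=camera_info(n);R=np.array(c["R"]);print(n,c["fx"],c["cx"],c["cy"],R.round(3).tolist(),(-R.T@np.array(c["t"])).round(3))
print(arm.read_time(),arm.read_eef_rot(),arm.read_ft_force())
E
```

```text
pics
scene 497.65393458235474 257.1296561547521 195.23649107054487 [[-0.823, -0.568, -0.017], [-0.232, 0.363, -0.902], [0.519, -0.739, -0.431]] [-0.062  0.519  0.558]
top 432.84061369788964 259.224968155399 188.54231426999476 [[0.004, -0.999, 0.034], [-0.983, -0.01, -0.182], [0.182, -0.033, -0.983]] [ 0.32  -0.256  1.023]
0.1 [ 1.57229351e-01  9.87561441e-01 -1.14026348e-03 -1.79354994e-04] [-0.0861844   0.84437471 -0.02061736]
```

View pics/top0.png

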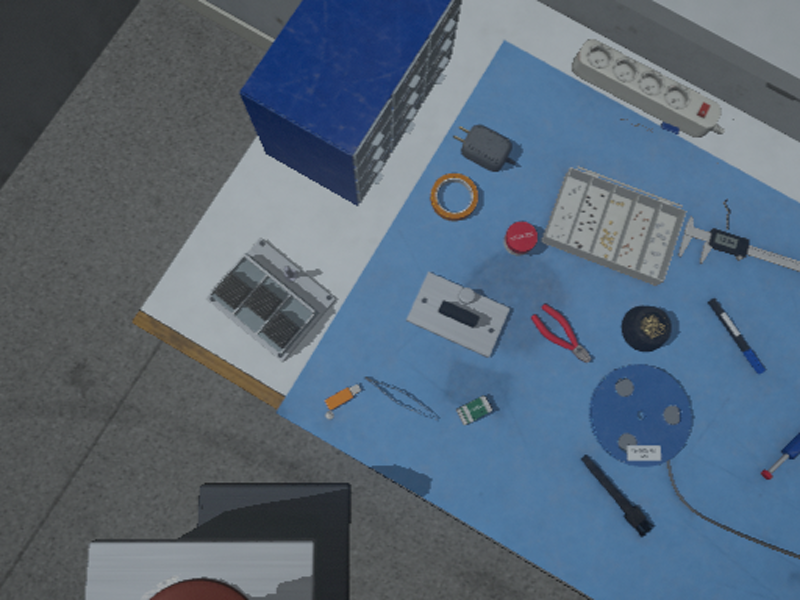

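View pics/scene0.png

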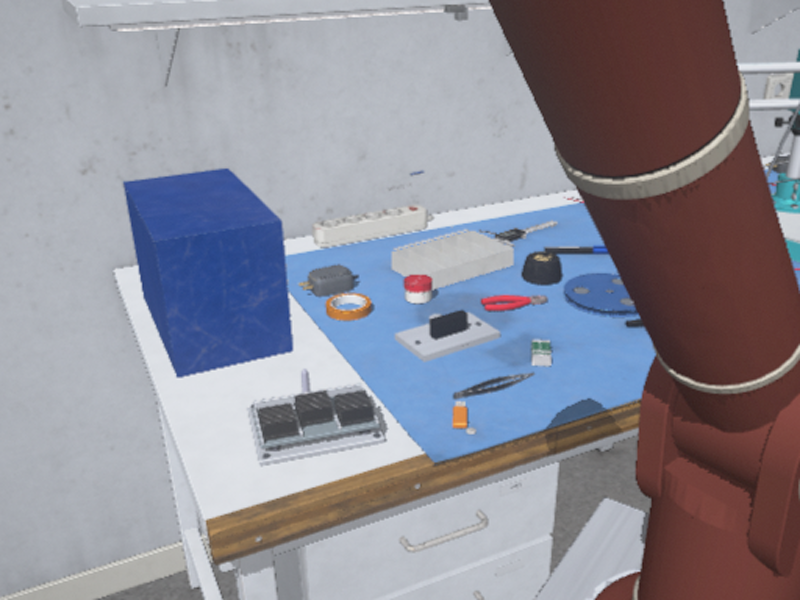

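The top view shows the jig near (272,297) and the cover near (459,314), out of 800x600, with the jig's back facing up-right. I'll zoom in on both for corners.

```bash
cat > h.py <<'E'
from station import arm,snapshot,camera_info,ticket
import cv2,numpy as np
from scipy.spatial.transform import Rotation as Ro
def ray(n,p,z):
    c=camera_info(n);R=np.array(c["R"]);t=np.array(c["t"]);o=-R.T@t
    d=R.T@np.array([(p[0]-c["cx"])/c["fx"],(p[1]-c["cy"])/c["fy"],1])
    return o+d*(z-o[2])/d[2]
def proj(n,X):
    c=camera_info(n);q=np.array(c["R"])@X+np.array(c["t"])
    return np.array([c["fx"]*q[0]/q[2]+c["cx"],c["fy"]*q[1]/q[2]+c["cy"]])
def crop(n,x0,y0,w,h,s,f):
    im=snapshot(n);cv2.imwrite(f,cv2.resize(im[y0:y0+h,x0:x0+w],None,fx=s,fy=s,interpolation=cv2.INTER_CUBIC));return im
E
python3 -c "
from h import *
crop('top',125,145,210,95,3.8,'pics/t1.png');crop('scene',150,190,175,110,4.5,'pics/s1.png')"
```

```text
(no output)
```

View pics/t1.png

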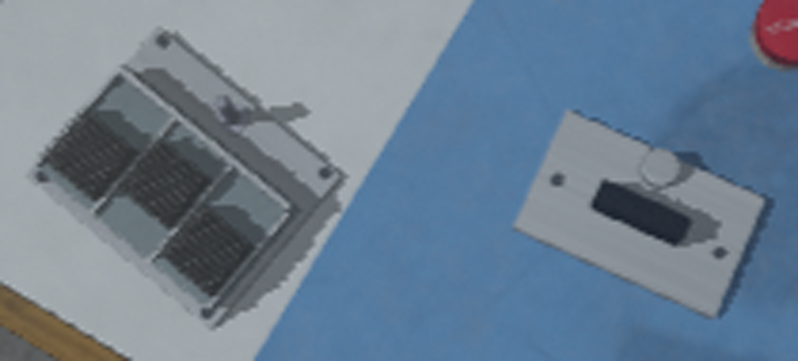

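View pics/s1.png

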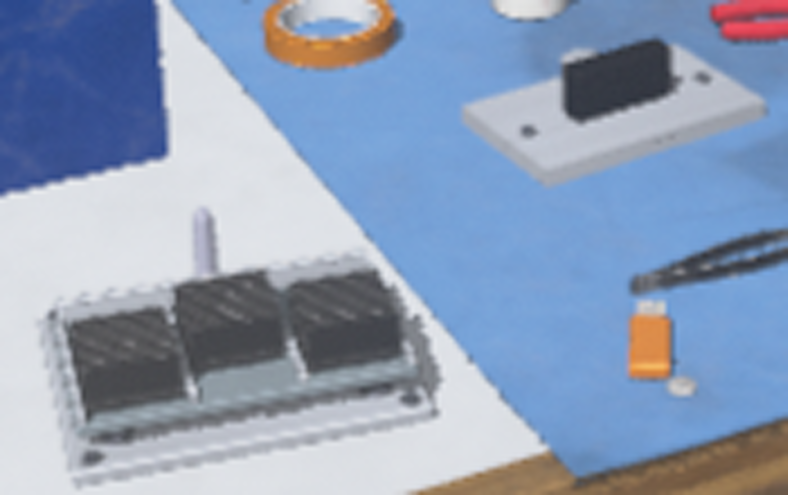

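Top crop: the jig's base corners are at (157,28), (345,178), (213,328), (28,178) and the pin tip is near (225,98). The cover's corners are at (569,110), (770,199), (716,318), (514,227) and the boss is at (661,166). The scene crop shows the sinks well short of the stop and the pin tip at (204,208).

```bash
python3 - <<'E'
from h import *
T=lambda p:((p[0]+.5)/3.8-.5+125,(p[1]+.5)/3.8-.5+145)
S=lambda p:((p[0]+.5)/4.5-.5+150,(p[1]+.5)/4.5-.5+190)
def fit(names,L,W):
    # L local xy, W world xy
    L=np.array(L,float);W=np.array(W);lc=L.mean(0);wc=W.mean(0);a=L-lc;b=W-wc
    th=np.arctan2((a[:,0]*b[:,1]-a[:,1]*b[:,0]).sum(),(a*b).sum())
    R=np.array([[np.cos(th),-np.sin(th)],[np.sin(th),np.cos(th)]]);o=wc-R@lc
    print(names,'o',o.round(4),'th',th.round(4),'deg',np.degrees(th).round(2),'res mm',((W-(L@R.T+o))*1e3).round(1).tolist());return o,th,R
g=lambda pts,z:np.array([ray('top',T(p),z)[:2] for p in pts])
jc=g([(157,28),(345,178),(213,328),(28,178)],.008)
print('sides',[np.linalg.norm(jc[i]-jc[i-1]).round(4) for i in range(4)])
sc=g([(163,40),(327,173),(208,313),(41,176)],.008)
print('sides',[np.linalg.norm(sc[i]-sc[i-1]).round(4) for i in range(4)], 'centre corners',jc.mean(0),'screws',sc.mean(0))
# base centre x unknown offset: use pin etc
J=fit('jig',[(62,76),(62,-76),(-62,-76),(-62,76)]*np.array(.001),jc)
for z,p in((.057,(225,98)),):
    w=ray('top',T(p),z)[:2];print('pin top local',J[2].T@(w-J[0]))
w=ray('scene',S((204,208)),.057)[:2];print('pin scene local',J[2].T@(w-J[0]))
for p in((122,68),(300,213)): print('stop',J[2].T@(ray('top',T(p),.036)[:2]-J[0]))
cc=g([(569,110),(770,199),(716,318),(514,227)],.0146)
print('sides',[np.linalg.norm(cc[i]-cc[i-1]).round(4) for i in range(4)])
C=fit('cover',[(44,68),(44,-68),(-38,-68),(-38,68)]*np.array(.001),cc)
b=g([(605,180),(692,218),(680,246),(592,208)],.0446)
print('bar',(b-C[0])@C[2], 'boss',C[2].T@(ray('top',T((661,166)),.0291)[:2]-C[0]))
cs=np.array([ray('scene',S(p),.0146)[:2] for p in((463,112),(547,178),(765,104))])
print('scene corners local',((cs-C[0])@C[2]).round(4).tolist())
# sinks tops z=.046, scene: front top edge corners
for n,p in(('L',(75,368)),('L',(183,356)),('M',(187,329)),('M',(286,316)),('R',(303,332)),('R',(400,317))):
    w=ray('scene',S(p),.046)[:2];print(n,p,(J[2].T@(w-J[0])).round(4))
E
```

```text
sides [np.float64(0.1231), np.float64(0.1539), np.float64(0.1227), np.float64(0.1495)]
sides [np.float64(0.1136), np.float64(0.1351), np.float64(0.113), np.float64(0.1358)] centre corners [ 0.50025493 -0.08665069] screws [ 0.5017037 -0.0859882]
jig o [ 0.5003 -0.0867] th -0.6708 deg -38.43 res mm [[-0.3, 0.9], [-1.1, -0.9], [1.8, 0.7], [-0.4, -0.7]]
pin top local [0.04932318 0.00133347]
pin scene local [4.90770126e-02 7.40675694e-05]
stop [0.02592192 0.06761626]
stop [ 0.02536139 -0.07463921]
sides [np.float64(0.0822), np.float64(0.1375), np.float64(0.0826), np.float64(0.1366)]
cover o [ 0.4763 -0.3698] th -0.4225 deg -24.21 res mm [[-0.2, 0.2], [0.0, -1.5], [0.2, 0.2], [-0.0, 1.0]]
bar [[ 0.00635354  0.02977341]
 [ 0.00710489 -0.0275111 ]
 [-0.01160025 -0.02765906]
 [-0.01264817  0.02998027]] boss [0.03198804 0.00170403]
scene corners local [[0.0392, 0.072], [-0.0433, 0.0729], [-0.039, -0.0649]]
L (75, 368) [-0.0423  0.0705]
L (183, 356) [-0.0476  0.0274]
M (187, 329) [-0.0284  0.0224]
M (286, 316) [-0.0317 -0.0188]
R (303, 332) [-0.0458 -0.0229]
R (400, 317) [-0.0476 -0.0639]
```

```bash
cat >> h.py <<'E'
J=np.array([.5042,-.0898]);TJ=-.6708
C=np.array([.4763,-.3698]);TC=-.4225
def rot(t): return np.array([[np.cos(t),-np.sin(t)],[np.sin(t),np.cos(t)]])
def q(a): return [np.cos(a/2),np.sin(a/2),0,0]
def jw(x,y,z): return list(J+rot(TJ)@[x,y])+[z]
def F(n=5): return np.mean([arm.read_ft_force() for _ in range(n)],0)
E
python3 - <<'E'
from h import *
for a in(TJ,TJ+np.pi):
    for y in(.046,0,-.046):
        for z in(.107,.2):
            s=arm.ik(jw(-.070,y,z),q(a));print(a.__round__(2),y,z,None if s is None else np.round(s,2))
for a in(TC+np.pi/2,TC-np.pi/2):
    for z in(.1,.25): s=arm.ik([*C,z],q(a));print('cov',z,None if s is None else np.round(s,2))
    for z in(.1,.2): s=arm.ik(jw(.012,0,z),q(a+TJ-TC));print('jig',z,None if s is None else np.round(s,2))
print(arm.read_time())
E
```

```text
-0.67 0.046 0.107 [-0.59  0.89  0.94  2.11 -1.12  0.77 -1.14]
-0.67 0.046 0.2 [-0.7   0.78  1.13  2.05 -0.91  0.94 -1.3 ]
-0.67 0 0.107 [-0.42  0.78  0.74  2.18 -1.04  0.59 -1.13]
-0.67 0 0.2 [-0.64  0.74  1.13  2.12 -0.9   0.89 -1.2 ]
-0.67 -0.046 0.107 [-0.33  0.77  0.74  2.24 -1.09  0.56 -0.97]
-0.67 -0.046 0.2 [-0.56  0.71  1.13  2.18 -0.9   0.85 -1.09]
2.47 0.046 0.107 [-0.04  0.67  0.02  2.1  -0.04  0.37  0.91]
2.47 0.046 0.2 [-0.13  0.5   0.16  2.03 -0.13  0.61  1.01]
2.47 0 0.107 [ 0.06  0.65 -0.    2.17  0.    0.32  0.95]
2.47 0 0.2 [-0.1   0.48  0.22  2.1  -0.18  0.58  1.15]
2.47 -0.046 0.107 [ 0.16  0.64 -0.02  2.23  0.05  0.28  1.  ]
2.47 -0.046 0.2 [-0.11  0.46  0.35  2.16 -0.29  0.56  1.36]
cov 0.1 [ 0.41  0.83  0.37  1.76 -0.45  0.64  0.61]
cov 0.25 [ 0.18  0.71  0.78  1.65 -0.57  1.02  0.72]
jig 0.1 [-0.02  0.73  0.25  1.98 -0.37  0.47 -0.16]
jig 0.2 [-0.21  0.61  0.54  1.92 -0.46  0.73 -0.07]
cov 0.1 [ 0.97  0.87 -0.6   1.74  0.68  0.75  2.75]
cov 0.25 [ 0.04  0.86  1.13  1.65 -0.83  1.19 -2.19]
jig 0.1 [ 0.33  0.73 -0.28  1.97  0.4   0.49  2.23]
jig 0.2 [ 0.26  0.56 -0.17  1.91  0.15  0.69  2.47]
0.2
```

```bash
python3 - <<'E'
from h import *
arm.move_gripper(0.0);t0=arm.read_time()
arm.movep(jw(-.075,0,.15),q(TJ+np.pi));print(t0,arm.read_time(),arm.read_tool_pos(),jw(-.075,0,.15))
p=np.array(arm.read_tool_pos());u=proj('scene',p-[0,0,.073]);print('tip px',u)
x0,y0=int(u[0])-65,int(u[1])-60
crop('scene',x0,y0,130,100,6,'pics/s2.png')
print('in crop tip73',(u-[x0,y0]+.5)*6,'tip60',(proj('scene',p-[0,0,.06])-[x0,y0]+.5)*6,'tip86',(proj('scene',p-[0,0,.086])-[x0,y0]+.5)*6, F())
E
```

```text
0.9667 3.5167 [ 0.44596973 -0.04224749  0.15010338] [np.float64(0.44545065302590314), np.float64(-0.043179036580984535), 0.15]
tip px [205.90414903 258.1946336 ]
in crop tip73 [398.42489419 364.16780158] tip60 [395.72943134 326.72741225] tip86 [401.0864379 401.137049 ] [ 0.1793429  -0.21544672  0.53102012]
```

View pics/s2.png

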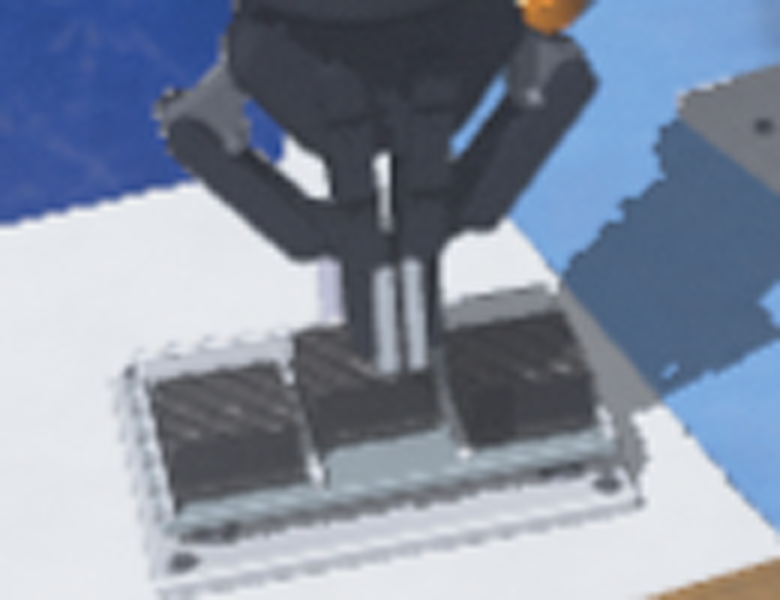

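The closed fingertips show at about (400,372) in the crop, matching 73 mm ahead of the TCP. Now I'll push the sinks.

```bash
python3 - <<'E'
from h import *
ex=np.array([*rot(TJ)@[1,0],0])
Q=q(TJ+np.pi)
arm.line_to(jw(-.075,0,.107),.15);
for y in(0,.046,-.046):
    if y: 
        arm.line_to(jw(-.075,y,.125),.2);arm.line_to(jw(-.075,y,.107),.15)
    f0=F()@ex
    arm.line_to(jw(-.045,y,.107),.06)
    x=-.045;log=[]
    while x<-.022:
        x+=.002;arm.line_to(jw(x,y,.107),.04);f=F()@ex-f0;log.append((round(x,3),round(f,1)))
        if f<-7: break
    print(y,log,(rot(TJ).T@(np.array(arm.read_tool_pos())[:2]-J)).round(4))
    arm.line_to(jw(x-.01,y,.107),.1)
    if y>=0: arm.line_to(jw(-.075,y,.125),.2)
arm.line_to(jw(-.07,-.046,.2),.2)
print(arm.read_time())
E
```

```text
0 [(-0.043, np.float64(0.2)), (-0.041, np.float64(-0.7)), (-0.039, np.float64(0.0)), (-0.037, np.float64(0.4)), (-0.035, np.float64(-0.4)), (-0.033, np.float64(-2.1)), (-0.031, np.float64(-5.5)), (-0.029, np.float64(-6.7)), (-0.027, np.float64(-9.7))] [-0.0326  0.0002]
0.046 [(-0.043, np.float64(0.5)), (-0.041, np.float64(-0.3)), (-0.039, np.float64(0.3)), (-0.037, np.float64(0.4)), (-0.035, np.float64(-0.2)), (-0.033, np.float64(-1.7)), (-0.031, np.float64(-6.3)), (-0.029, np.float64(-7.1))] [-0.0327  0.0462]
-0.046 [(-0.043, np.float64(-0.3)), (-0.041, np.float64(-0.4)), (-0.039, np.float64(0.2)), (-0.037, np.float64(-0.4)), (-0.035, np.float64(0.4)), (-0.033, np.float64(-2.0)), (-0.031, np.float64(-6.2)), (-0.029, np.float64(-7.7))] [-0.0331 -0.0459]
15.825
```

```bash
python3 - <<'E'
from h import *
a=TC+np.pi/2;c=C+rot(TC)@[0,.0007]
arm.movep([*c,.17],q(a));arm.move_gripper(.6,90)
crop('top',125,145,210,95,3.8,'pics/t2.png')
z0=.0046+.0275+.073
arm.line_to([*c,z0],.12);print(arm.read_tool_pos(),z0,F())
arm.move_gripper(0.0,90);print('open',arm.read_opening()*85,arm.read_finger_force())
print(arm.read_tool_pos(),F(),arm.read_wrist_torque())
arm.line_to([*c,z0+.05],.08);arm.pause(.3)
print(arm.read_tool_pos(),arm.read_opening()*85,F(),arm.read_wrist_torque(),arm.read_time())
crop('scene',225,150,130,100,6,'pics/s3.png')
E
```

```text
[ 0.47678168 -0.36961046  0.1054513 ] 0.1051 [-0.26086647  0.22915785 -0.48795218]
open 12.860094024099638 89.21167731285095
[ 0.47688421 -0.36952205  0.10628932] [-1.30094519  0.52016098  6.40677534] [0.18894655 0.16012245 0.00667792]
[ 0.47640645 -0.36905881  0.15463676] 13.318588346876634 [-0.83539636  0.10735079 -2.40958319] [-0.02319457  0.06552305 -0.0817334 ] 19.7417
```

View pics/t2.png

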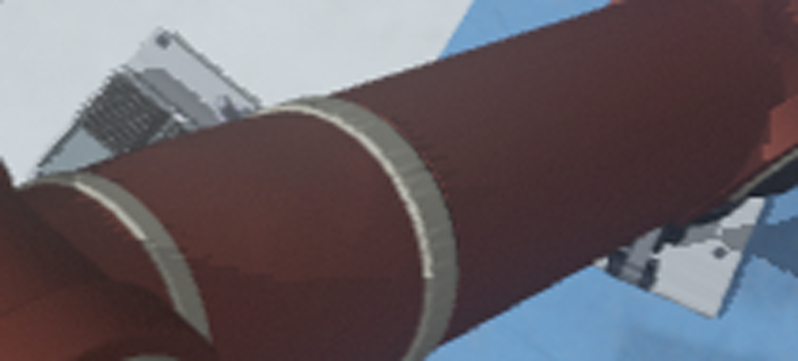

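View pics/s3.png

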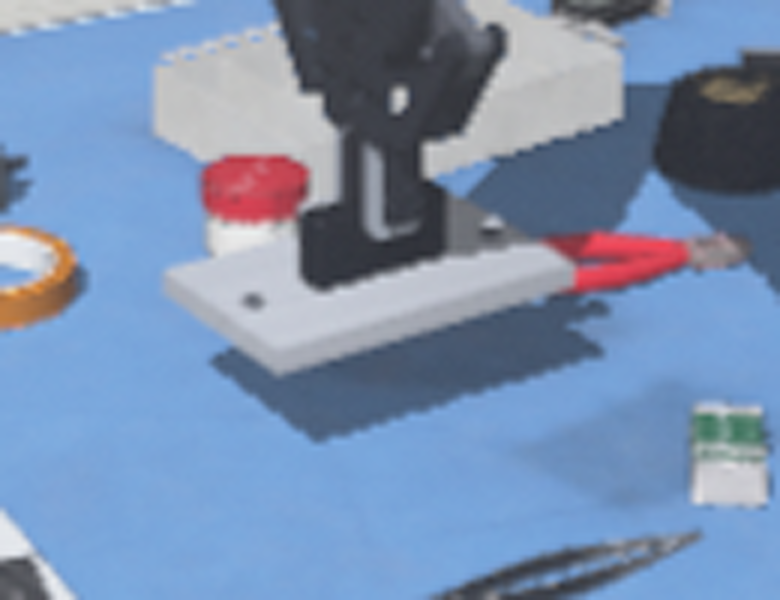

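The sinks' lane view shows the left sink at the stop. The cover hangs level, with its top corners at (166,278), (280,350) and (578,270) in the crop.

```bash
python3 - <<'E'
from h import *
p=np.array(arm.read_tool_pos());o=Ro.from_quat(arm.read_eef_rot()).as_matrix()
print('tool x',np.degrees(np.arctan2(o[1,0],o[0,0]))-90,'TC',np.degrees(TC),'tilt',o[:,2])
z=p[2]-.1063+.0146
for c,l in(((166,278),(44,68)),((280,350),(-38,68)),((578,270),(-38,-68))):
    w=ray('scene',((c[0]+.5)/6-.5+225,(c[1]+.5)/6-.5+150),z);print(l,(rot(TC).T@(w[:2]-p[:2])*1e3).round(1))
# pre-hover
a=TJ+np.pi/2
arm.line_to([p[0],p[1],.23],.2)
arm.movep(jw(.012,0,.20),q(a))
arm.pause(.3);print(arm.read_tool_pos(),jw(.012,0,.2),F(),arm.read_wrist_torque(),arm.read_time())
crop('scene',130,155,130,100,6,'pics/s4.png')
E
```

```text
tool x -24.21226111717226 TC -24.20746684427728 tilt [-5.54558608e-04  3.07266113e-04 -9.99999799e-01]
(44, 68) [38.9 71.2]
(-38, 68) [-36.2  67.3]
(-38, -68) [-41.6 -64.9]
[ 0.51357986 -0.09847744  0.2001476 ] [np.float64(0.5135998955158555), np.float64(-0.09725935414704248), 0.2] [ 0.06805796  0.01879429 -2.19341804] [ 0.0245987   0.01516766 -0.03704339] 21.6833
```

View pics/s4.png

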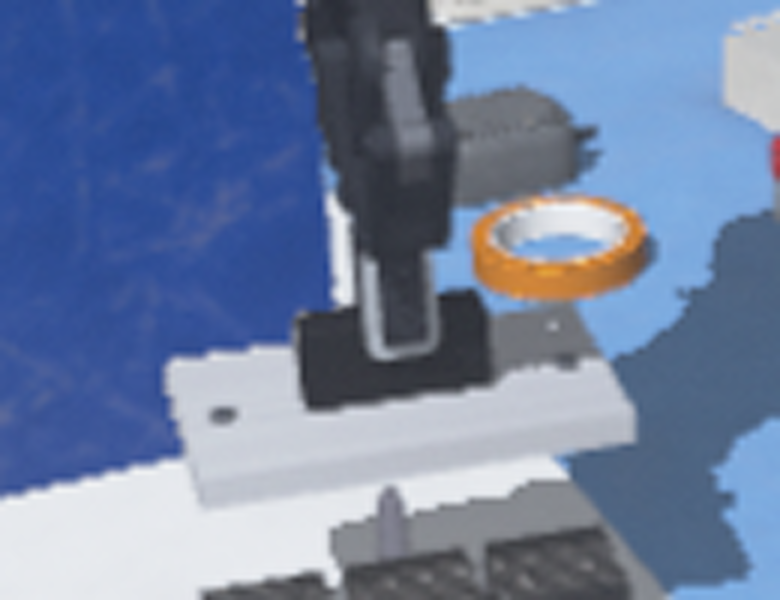

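```bash
cat >> h.py <<'E'
def jl(): p=np.array(arm.read_tool_pos());return np.append((rot(TJ).T@(p[:2]-J)-[.012,0])*1e3,p[2]*1e3).round(2)
E
python3 - <<'E'
from h import *
tgt=np.array(jw(.0115,0,.165))
arm.line_to(list(tgt),.1);arm.pause(.2)
b=(tgt-arm.read_tool_pos())*[1,1,0];f0=F(10);print('bias',b*1e3,f0,jl())
arm.line_to(list(tgt+b),.05);arm.pause(.1);print(jl())
z=.165;Q=tgt+b
while z>.1505:
    z-=.0015;arm.line_to([Q[0],Q[1],z],.02);f=F()-f0;print(jl(),f.round(1),(rot(TJ).T@f[:2]).round(1))
    if f[2]>4: break
print(arm.read_time(),arm.read_wrist_torque())
E
```

```text
bias [-0.41976612  0.18443521 -0.        ] [-1.03690941 -0.22636155 -2.63536985] [-6.0000e-02  1.2000e-01  1.6566e+02]
[-9.4000e-01 -8.0000e-02  1.6511e+02]
[-1.0400e+00 -1.2000e-01  1.6335e+02] [ 1.  -0.4  0.4] [1.  0.3]
[-1.0200e+00 -1.3000e-01  1.6187e+02] [0.5 1.4 0.8] [-0.5  1.4]
[-1.0100e+00 -1.5000e-01  1.6038e+02] [1.5 0.  1.2] [1.2 1. ]
[-1.0100e+00 -1.3000e-01  1.5891e+02] [0.6 0.2 0.4] [0.3 0.5]
[-1.0000e+00 -1.4000e-01  1.5741e+02] [ 0.4 -0.3  0.5] [ 0.5 -0. ]
[ -1.    -0.16 155.9 ] [ 1.  -0.3  0.7] [1.  0.4]
[-1.0100e+00 -1.5000e-01  1.5441e+02] [1.4 0.5 1.7] [0.8 1.3]
[-9.900e-01 -1.300e-01  1.529e+02] [ 1.9 -0.3 -0.2] [1.7 0.9]
[-9.600e-01 -1.400e-01  1.514e+02] [-0.   0.4  1.2] [-0.3  0.3]
[-9.5000e-01 -1.4000e-01  1.4991e+02] [ 0.2  0.3 -0.3] [-0.   0.4]
25.2833 [ 0.01764065  0.0799966  -0.03536344]
```

No contact yet with the underside at about 48 mm, so the pin is in the bore. I'll press on.

```bash
python3 - <<'E'
from h import *
p=np.array(arm.read_tool_pos());f0=np.array([-1.,-.2,-2.3]);z=.1499
# command xy: as last commanded (bias applied)
tgt=np.array(jw(.0115,0,0));Q=tgt+np.array([-.00042,.00018,0])
while z>.115:
    z-=.0015;arm.line_to([Q[0],Q[1],z],.03);f=F()-f0;print(round(z*1e3,1),jl(),f.round(1))
    if f[2]>23: break
arm.pause(.3);print(jl(),F(10)-f0,arm.read_wrist_torque(),arm.read_opening()*85,arm.read_time())
E
```

```text
148.4 [ -0.94  -0.15 148.29] [1.3 1.  0.3]
146.9 [-8.900e-01 -1.000e-01  1.471e+02] [0.3 0.3 3. ]
145.4 [-9.1000e-01 -1.0000e-01  1.4565e+02] [-0.6  1.9  5.8]
143.9 [-8.9000e-01 -1.0000e-01  1.4427e+02] [-0.2  2.   6.7]
142.4 [-9.2000e-01 -8.0000e-02  1.4297e+02] [-0.6  1.4  8.9]
140.9 [-9.3000e-01 -1.2000e-01  1.4172e+02] [-1.7  1.8 11.1]
139.4 [-9.5000e-01 -1.1000e-01  1.4055e+02] [-2.6  2.  13. ]
137.9 [ -0.97  -0.15 139.44] [-3.3  2.7 16.3]
136.4 [ -0.92  -0.22 139.3 ] [-4.9  3.4 26.9]
[ -0.91  -0.22 139.31] [-5.6480596   3.60918717 26.37772221] [ 0.64068361  1.48107581 -0.02932611] 12.944821150824906 27.8333
```

Contact came at about 147 mm and the hard stop at 139.3, so the travel is about 8 mm, as expected. One look before handing in.

```bash
python3 - <<'E'
from h import *
crop('scene',130,170,200,133,4,'pics/s5.png');print(jl(),F(),arm.read_time())
E
```

```text
[ -0.9   -0.21 139.32] [-6.98803975  3.41513504 24.56267538] 27.8833
```

View pics/s5.png

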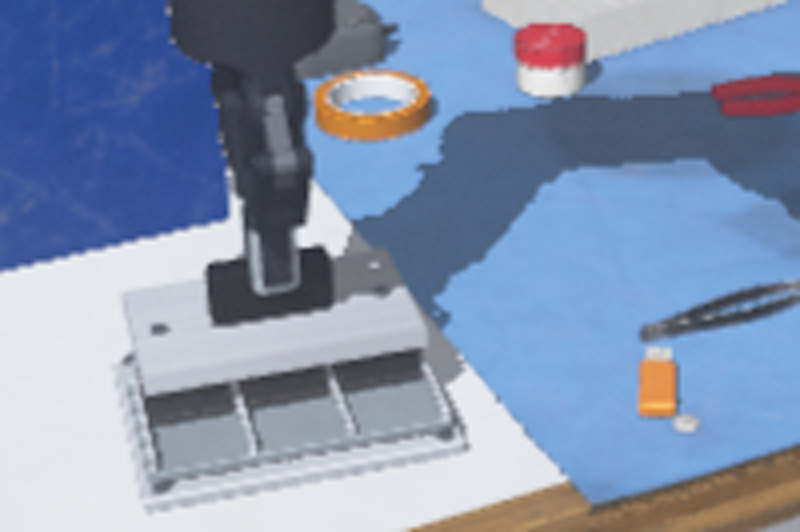

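The cover is square on the row near (275,330), the sinks are level underneath it, and the visible bystanders haven't moved.

```bash
python3 -c "
from h import *
print(ticket.finish_job())"
```

```text
the job is handed in; nothing more can be done
None
```

I handed the job in at about 28 s: all three sinks were pushed home, the cover was on the pin, and the arm was still holding the bed down on its stop at about 25 N; the last picture showed nothing else moved, though the battery was out of that view.

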